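# Load the drip tray and slide it home under the pump stand

### The job

Stand the small white jar with the magenta lid and magenta band in the white collar of the blue drip tray and let go of it; then slide the tray along the bench by its yellow grip tab, in under the overhanging deck of the pump stand, until it is fully home against the hidden back stop. Push on it there with about 15 newtons for a moment, never over 20, then let go and leave it there. Keep the tray on the bench, keep jar, tray and robot off the deck and its underside, and do not disturb the other things.

Things in the scene. Friction and masses are not known exactly. Their poses are not given: they have to be found in the camera images.
- jar_center (a point): Centre of the white jar with magenta lid and magenta band: upright cylinder, diameter 60 mm, 75 mm tall (body to 59 mm, then a lid of diameter 54 mm), about 0.15 kg. The point is on its axis, 37.5 mm above its underside; z up. It starts on the bench in a loose row with two jars of the same shape with other lid colours, which stay put.
- tray_tab (a point): Yellow upright grip tab of the blue drip tray: a plate 26 mm long (tray x), 12 mm thick (tray y), top 60 mm above the bench; grip it low, across the 12 mm. The point is on its centre line, 45 mm above the bench. Axes are the tray's: x points from the tab to the pan, the way the tray goes in; z up. A tongue 40 mm wide and 6 mm thick, lying on the bench, joins it to the pan.
- tray_seat (a point): Middle of the jar collar on the tray's floor, at the pan's centre, 4 mm above the bench, 190 mm from the tab along tray x. Same axes. The collar is a white ring, inside radius 34 mm, outside 38 mm, 12 mm above the floor. The pan is 150 mm long (x), 120 mm wide (y), walls 22 mm above the bench: its leading edge lies 75 mm beyond this point.
- tray: The whole blue drip tray, 0.25 kg within about 30 %, lying loose on the bench. Origin at the centre of the pan's underside, axes as above. Loaded, it drags on the bench with 2 to 8 N, so that only the rest of the push reaches the stop.
- jar: The whole jar; origin at the centre of its underside.
- station: Pump stand, fixed to the bench; its place and yaw differ each time. Origin on the bench in the middle of the open front, x points in under the overhang, z up. Inside faces of the grey side walls stand at y = +-67 mm (gap 134 mm) from 40 to 250 mm in; over the first 40 mm they flare out to +-84 mm at the front, as a lead-in. Hidden under the overhang is an adjustable back stop (see the presence pin).
- deck: White overhanging deck of the stand: 10 mm plate, 262 mm deep from the front edge, 190 mm wide, underside 88 mm above the bench. Origin and axes as the stand. A jar standing in the tray has about 9 mm of headroom. A white pump with a bottle stands fixed on the deck, from 122 mm behind the front edge, up to 335 mm above the bench.
- pin (a joint): Presence pin of the hidden back stop: 0 out, 8 mm proud of the stop's rubber face; about 0.008 m when the tray is against the rubber. Its spring is weak (under 1 N). The rubber face lies somewhere 170 to 195 mm in from the stand's front edge, set anew each time and not measured. The rubber yields about 1 mm per 2.5 N and is heavily damped: push slowly.
- jar_green: Bystander: jar of the same shape with a green lid and band. Origin under its centre.
- jar_black: Bystander: jar of the same shape with a black lid and band. Origin under its centre.
- tip_box: Bystander: blue pipette-tip box, 85 x 120 x 57 mm. Origin under its centre.
- beaker: Bystander: glass beaker, diameter 70 mm, 65 mm tall. Origin under its centre.
- dishes: Bystander: pile of three flat dishes, diameter 90 mm, 43 mm tall. Origin under its centre.
- wash_bottle: Bystander: white bottle with red cap, diameter 64 mm, 170 mm tall. Origin under its centre.
There are look-alikes about, which are no part of the job. There is more than one size of the jar; the job needs the smaller.

How it is judged (in metres and radians):
On the way, in this order (a step that is already met when the one before it is completed fails the run):
1. the jar stands in the tray's collar, let go of, with the tray still outside the stand (horizontal distance between jar_center and tray_seat below 0.007 m and z of jar_center in the frame of tray_seat between 0.033 and 0.042 m and angle between jar_center's own z axis and vertical below 0.1 rad and contact force between the fingers and jar below 0.1 N and x of tray_seat in the frame of station below 0 m), for 0.2 s.
2. the loaded tray is pressed against the back stop with more than 4 N (horizontal distance between jar_center and tray_seat below 0.007 m and z of jar_center in the frame of tray_seat between 0.033 and 0.042 m and angle between jar_center's own z axis and vertical below 0.1 rad and value of joint pin above 0.006 m and contact force between tray and station above 4 N), for 0.2 s.
At the end, for the whole second after the job is handed in: The tray lies at rest flat on the bench under the deck, straight in the stand within 0.08 rad, no more than 2 mm short of the back stop's buffer (presence pin in by more than 6 mm); the jar stands upright in the collar, within 7 mm of its middle (horizontal distance between jar_center and tray_seat below 0.007 m and z of jar_center in the frame of tray_seat between 0.033 and 0.042 m and angle between jar_center's own z axis and vertical below 0.1 rad and value of joint pin above 0.006 m and x of tray_seat in the frame of station above 0.088 m and angle between the x axis of tray and the x axis of station, either way round below 0.08 rad and height (world z) of tray below 0.004 m and angle between tray's own z axis and vertical below 0.05 rad and linear speed of each of tray, jar below 0.01 m/s); the robot touches nothing.
It fails at once if the tray pushes on the stand with more than 20 N (contact force between tray and station above 20 N).
It fails at once if tray, jar or robot strikes or rubs the deck, its underside or the pump (over 2 N) (contact force between any of tray, jar, the arm, the fingers and deck above 2 N).
It fails at once if the tray is lifted more than 10 mm or tipped off the bench (height (world z) of tray above 0.01 m or angle between tray's own z axis and vertical above 0.15 rad).
It fails at once if the jar is tipped over (angle between jar_center's own z axis and vertical above 0.5 rad).
It fails at once if a bystander is moved more than 15 mm (distance of any of jar_green, jar_black, tip_box, beaker, dishes, wash_bottle from where it was at the start of the episode above 0.015 m).
It also fails if it takes over 69 s, if anything falls off the work surface, if the arm or the gripper's body presses on something with over 40 N, if the wrist force passes 120 N, or if a joint passes its speed limit or range.

### The arm

A 7-joint arm with a two-finger parallel gripper is mounted at the origin on the work surface. World frame = base frame: x ahead of the robot, y to its left, z up, the work surface at z = 0. Lengths are in m, angles in degrees, forces in N, time in s.
With the tool pointing down it reaches from about 0.425 to 0.875 m from the base axis. Payload 4.7 kg.
Tool frame: the origin (TCP) lies on the centre line of the jaws, within the pads' length; the fingertips stand 8 mm ahead of it and the grasp point (between the pads) lies 11 mm behind it; z points along the fingers, x is the direction in which the jaws open and shut, and the axes are right-handed (so a half turn about z gives the same grasp; the last joint's range is limited). The gripper opens to 87 mm and grips with 3 to 60 N. Pads are 19 mm wide; open, the fingers measure 117 mm over their backs; the gripper's body (75 mm by 190 mm) begins 51 mm behind the grasp point.
Start: joints at [-63.02, 18.392, -4.016, 83.108, 1.295, 78.541, -3.26], TCP at [0.287, 0.583, 0.231] pointing down, gripper open.
Joint ranges: [-163.93, 163.93], [-17.29, 119.83], [-79.2, 71.16], [3.27, 140.29], [-89.18, 269.18], [5.43, 117.66], [-154.24, 154.24]. Speed limits (degrees/s): [147.25, 147.25, 180, 180, 180, 180, 180].

### API

Orientations are given as [roll, pitch, yaw] about the fixed x, y, z axes, in that order (R = Rz(yaw) Ry(pitch) Rx(roll)).
In Python, from cell import telemetry, read_camera, get_calibration, sign_off gives the robot as it stands. The module is installed in compiled form; this text tells all that it offers.
- The arm moves only by the tool carry_out, never from a script. Its arguments are lists of equal length, an entry for each row: "translation": the shift along the tool's x, y, z in cm, a list of three; "turn": the turn about the tool's z in rad; "gripper": the opening, from 0 (shut) to 1 (fully open). In form: {"translation": [[dx, dy, dz], ...], "turn": [turn, ...], "gripper": [gripper, ...]}. A call has 1 to 5 rows; each row is the pose to reach, as a shift and turn from the pose commanded when the call began, along the tool's axes at that moment; what a row does not reach only later rows make up. A row lasts 1/8 s, in which the tool goes at most 62.5 mm and 10.7 degrees, less where a joint would pass 70% of its speed; a pose out of reach is approached as far as the arm can. A call with a gripper value outside its range is refused whole. The fingers move at their own pace and stop on an object; "squeeze" is the grip in N (left out, the last holds). Time passes only in rows, so rows that repeat a pose let the fingers close. It gives the time, the measured TCP pose, the force and the opening at its end, in the units of the state.
- telemetry.get_obs(): the state, without advancing time (a new reading comes with each control period).
- read_camera(name): name is "scene" or "top" or "wrist"; returns the picture (480x640x3 uint8, red, green, blue); there is no depth.
- get_calibration(name): a dict with "fx", "fy", "cx", "cy" (pixels), "k1" (the pictures are not rectified: a ray, as slopes to the right and down, at radius r is drawn at 1 + k1 r^2 times it, then the intrinsics apply), "R" (3x3) and "t" (3): a world point X has camera coordinates R X + t. Camera axes: x right, y down, z forward; pixel columns grow to the right and rows downward; lengths in m; the calibration is good to about 2 mm. A picture is of the moment at which its call begins: read the wrist's pose just before it. get_calibration takes no time and is no camera call; for the wrist camera it gives the pose at the moment of the call.
- sign_off(): hands the job in, once; it reports no verdict.
The state is a dict: "time_s": time; "qpos": joint angles; "joint_velocities": joint speeds; "effort": joint torques, N m; "tool_pos": TCP position; "tool_rot": TCP orientation; "force": force on the tool from outside, world axes, zero at the start; "wrist_torque": the same for the moment, N m; "grip_width": finger opening in m.
Only numpy, scipy, OpenCV 4.12 (cv2) and the standard library are available. Lean on these libraries where they do the work, as an engineer would, in place of code of your own. Each camera call takes 0.05 s, during which the arm holds its last target.

## Working session

There is one attempt and no reset: what is moved stays moved. The work goes in short steps, Python scripts to look and compute and a tool call to move; the robot and the scene stay as the last step left them, time stands still between calls to the robot, and variables do not carry over. Pictures are saved under pics/ and viewed, and the job is handed in when it is done.

Besides the shell and the picture viewer there is one more tool, called by a JSON object that holds its "name" and its "arguments", one argument or row to a line. carry_out: Moves the arm, as the interface text tells. Its arguments: {"type":"object","properties":{"translation":{"type":"array","items":{"type":"array","items":{"type":"number"}}},"turn":{"type":"array","items":{"type":"number"}},"gripper":{"type":"array","items":{"type":"number"}},"squeeze":{"type":"number"}},"required":["translation","turn","gripper"]}

```bash
mkdir -p pics
python3 - <<'E'
from cell import telemetry, read_camera, get_calibration
import cv2
print(telemetry.get_obs())
for n in ["scene","top","wrist"]:
    c=get_calibration(n); print(n,c)
    cv2.imwrite(f"pics/{n}0.png",read_camera(n)[:,:,::-1])
E
```

```text
{'time_s': 0.0, 'qpos': array([-63.01673677,  18.43928074,  -4.01612414,  83.17746915,
         1.29541212,  78.54104797,  -3.26148803]), 'joint_velocities': array([ 0.01301181, -0.03599801, -0.01214896,  0.04232431, -0.03547206,
        0.07816342, -0.09274052]), 'effort': array([-3.95279176e-05, -4.91298866e+01, -4.04076995e-01, -3.12520480e+01,
       -6.39447151e-02,  4.37510514e-02,  1.70465250e-04]), 'tool_pos': array([0.28652278, 0.58281616, 0.2294366 ]), 'tool_rot': array([1.79993872e+02, 1.12523928e-01, 6.38256939e+01]), 'force': array([ 0.46657927, -0.09802945, -0.40885884]), 'wrist_torque': array([-0.00632612, -0.01128645, -0.01018922]), 'grip_width': 0.08672789219438302}
scene {'fx': 614.2752132339829, 'fy': 614.2752132339829, 'cx': 320.0703796486277, 'cy': 237.24808675178474, 'k1': -0.10338459000156433, 'R': array([[ 0.06274673,  0.99802881,  0.00115728],
       [ 0.56006084, -0.03425158, -0.82774313],
       [-0.82607185,  0.05258633, -0.56110602]]), 't': array([-0.0761094 , -0.25030136,  2.07220881])}
top {'fx': 525.9748534024172, 'fy': 525.9748534024172, 'cx': 308.951942411202, 'cy': 242.40660064445393, 'k1': -0.0013319468104321676, 'R': array([[ 1.33215207e-02, -9.99911189e-01, -3.88475524e-04],
       [-9.97566799e-01, -1.32636960e-02, -6.84438126e-02],
       [ 6.84325814e-02,  1.29930595e-03, -9.97654897e-01]]), 't': array([0.00904109, 0.52476615, 1.23868005])}
wrist {'fx': 398.28555839574113, 'fy': 398.28555839574113, 'cx': 324.00664622928997, 'cy': 241.79146646792609, 'k1': -0.04228021576597198, 'R': array([[ 0.4412325 ,  0.89738943, -0.00246884],
       [ 0.86641283, -0.42528193,  0.26165642],
       [ 0.23375775, -0.11759035, -0.96515793]]), 't': array([-0.64694524, -0.03172411,  0.39116841])}
```

View pics/scene0.png

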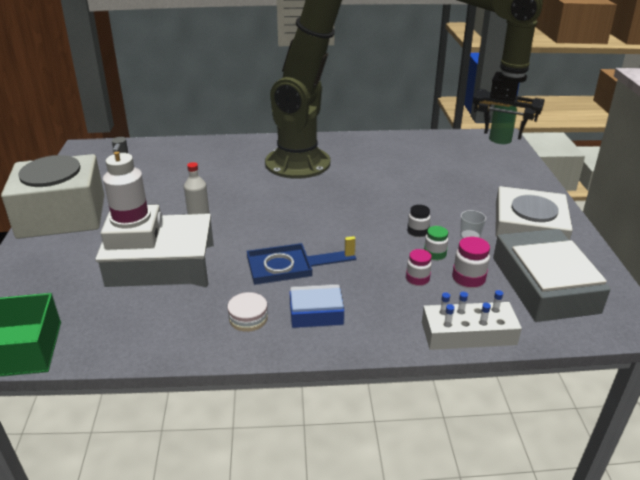

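View pics/top0.png

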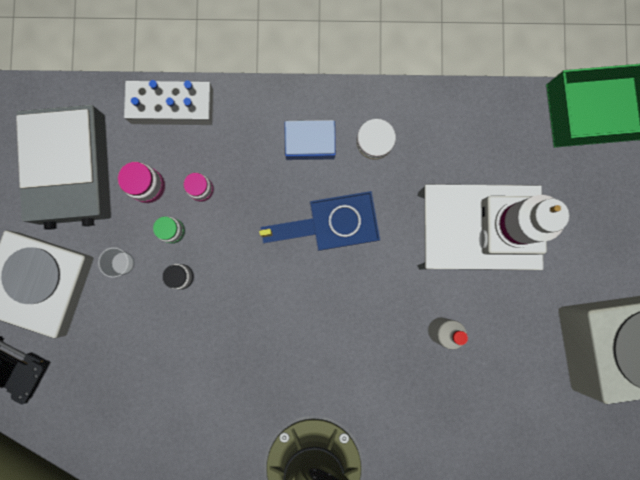

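View pics/wrist0.png

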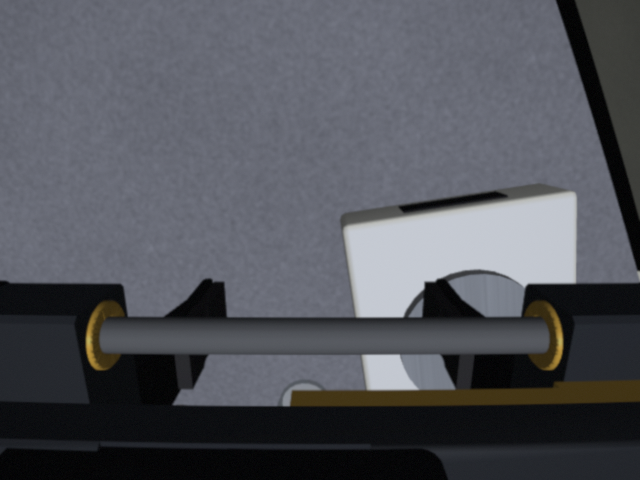

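The scene (top pixels) holds three magenta candidates: a large jar at (139,180), a small jar at (198,186), and the pump's dark magenta label at (512,220). I'll take the small jar at (198,186), which is (419,265) in the scene view. The tray ring is at (345,221), the tab at (265,232), and the stand's front edge at column ~425. Next I'll measure.

```bash
cat > h.py <<'E'
import numpy as np, cv2
from cell import telemetry, read_camera, get_calibration
def ray(c,uv):
    K=np.array([[c['fx'],0,c['cx']],[0,c['fy'],c['cy']],[0,0,1.]])
    p=cv2.undistortPoints(np.array([[uv]],float),K,np.array([c['k1'],0,0,0.]))[0,0]
    R=np.array(c['R']);t=np.array(c['t'])
    return -R.T@t, R.T@np.array([p[0],p[1],1.])
def onz(c,uv,z):
    o,d=ray(c,uv); return o+d*(z-o[2])/d[2]
def proj(c,X):
    R=np.array(c['R']);t=np.array(c['t']);q=R@np.asarray(X,float)+t
    x,y=q[:2]/q[2];f=1+c['k1']*(x*x+y*y)
    return np.array([c['fx']*x*f+c['cx'],c['fy']*y*f+c['cy']])
def mask(img,lo,hi,roi):
    hsv=cv2.cvtColor(img,cv2.COLOR_RGB2HSV); m=cv2.inRange(hsv,np.array(lo),np.array(hi))
    k=np.zeros_like(m);x0,y0,x1,y1=roi;k[y0:y1,x0:x1]=m[y0:y1,x0:x1];return k
def blob(m):
    n,l,s,ce=cv2.connectedComponentsWithStats(m); i=1+np.argmax(s[1:,4]); return (l==i).astype(np.uint8)*255,ce[i],s[i]
E
python3 - <<'E'
from h import *
c=get_calibration('top');im=read_camera('top');np.save('top0.npy',im)
sc=get_calibration('scene');si=read_camera('scene')
def show(n,m,z):
    b,ce,s=blob(m);ct=max(cv2.findContours(b,0,2)[0],key=len)
    r=cv2.minAreaRect(ct);print(n,ce.round(1),s[2:],onz(c,ce,z).round(4),[onz(c,p,z)[:2].round(4).tolist() for p in cv2.boxPoints(r)]);return b
b=show('lid',mask(im,(145,120,150),(175,255,255),(180,165,220,205)),.075)
show('tabtop',mask(im,(20,100,150),(35,255,255),(250,220,285,245)),.06)
hsv=cv2.cvtColor(im,cv2.COLOR_RGB2HSV)
m=mask(im,(100,120,30),(125,255,255),(305,185,390,255));bb=show('pan',m,.022)
r=mask(im,(0,0,110),(180,110,255),(320,195,370,245));b,ce,s=blob(r)
(e,ax,an)=cv2.fitEllipse(max(cv2.findContours(b,0,2)[0],key=len));print('ring',e,ax,onz(c,e,.016))
d=mask(im,(0,0,200),(180,30,255),(420,180,555,275));show('deck',d,.098)
# deck front edge line: leftmost pixel by row
pts=[]
for y in range(192,265,4):
    x=np.where(d[y])[0]
    if len(x): pts.append(onz(c,(x[0],y),.098)[:2])
v=cv2.fitLine(np.array(pts,np.float32),cv2.DIST_HUBER,0,.01,.01).ravel();print('front',v, 'mid edge rows')
for x in range(430,480,8):
    y=np.where(d[:,x])[0];print(x,onz(c,(x,y[0]),.098)[:2],onz(c,(x,y[-1]+1),.098)[:2])
# scene lid check
s_=mask(si,(145,120,120),(178,255,255),(400,245,436,290))
b,ce,s=blob(s_);print('scene magenta',ce,s)
crop=np.hstack([cv2.resize(im[150:260,110:250],None,fx=3,fy=3),cv2.resize(im[175:285,240:390],None,fx=3,fy=3)])
cv2.imwrite('pics/crop1.png',cv2.resize(crop,(800,300))[:,:,::-1])
crop=cv2.resize(im[160:290,240:560],None,fx=2.5,fy=2.5);cv2.imwrite('pics/crop2.png',crop[:,:,::-1])
cv2.imwrite('pics/crop3.png',cv2.resize(si[180:340,380:540],None,fx=3,fy=3)[:,:,::-1])
E
```

```text
lid [194.7 183.7] [ 23  22 395] [0.6525 0.2804 0.075 ] [[0.677, 0.3057], [0.6777, 0.255], [0.6289, 0.2537], [0.6282, 0.3042]]
tabtop [264.8 231.7] [11  6 51] [0.5451 0.1184 0.06  ] [[0.5483, 0.131], [0.5526, 0.1074], [0.5417, 0.1054], [0.5374, 0.129]]
pan [342.1 220.9] [  74   58 2246] [ 0.5768 -0.0624  0.022 ] [[0.6181, 0.0394], [0.649, -0.1308], [0.5338, -0.1505], [0.5033, 0.0187]]
ring (344.2944030761719, 220.42202758789062) (32.43284225463867, 33.03103256225586) [ 0.57874118 -0.06807696  0.016     ]
deck [472.2 226.7] [ 129   84 6373] [ 0.5593 -0.3494  0.098 ] [[0.4676, -0.2437], [0.6534, -0.2461], [0.6539, -0.5359], [0.4681, -0.5303]]
front [ 0.9998615   0.01664558  0.5614401  -0.24704745] mid edge rows
430 [ 0.65240026 -0.25512012] [ 0.4655154  -0.25466285]
438 [ 0.65264045 -0.27314825] [ 0.4657523  -0.27249623]
446 [ 0.65288072 -0.2911767 ] [ 0.46598917 -0.29032993]
454 [ 0.65312108 -0.30920552] [ 0.46622601 -0.30816398]
462 [ 0.65336152 -0.32723472] [ 0.46646282 -0.32599842]
470 [ 0.65132587 -0.34524678] [ 0.4666996  -0.34383327]
478 [ 0.65156644 -0.3632745 ] [ 0.46693636 -0.36166858]
scene magenta [420.0625     255.27232143] [410 249  21  13 224]
```

View pics/crop3.png

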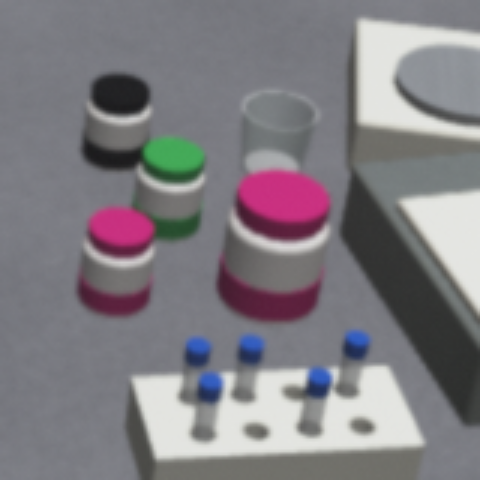

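View pics/crop2.png

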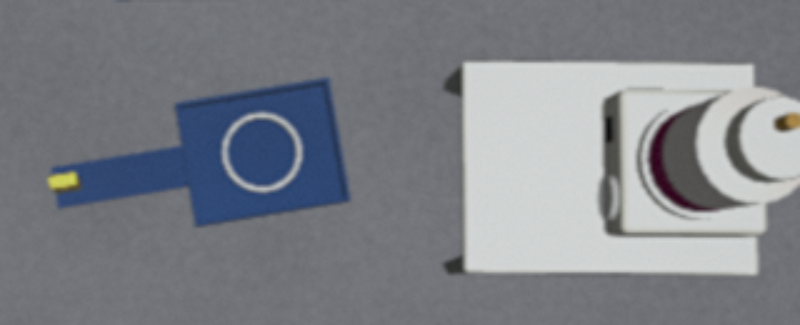

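The close crop confirms it. The small jar with the magenta lid and band is at scene (419,265), clearly smaller than its large twin at (472,260). The tray is yawed about 10° from the stand's axis. Now I'll check the wrist camera offset and work out the first move.

```bash
cat >> h.py <<'E'
from scipy.spatial.transform import Rotation as Ro
def cmd(target, yaw, o=None):
    "shift in tool axes (cm) and turn (rad) from the measured pose to target/yaw"
    o=o or telemetry.get_obs()
    R=Ro.from_euler('xyz',o['tool_rot'],degrees=True).as_matrix()
    d=R.T@(np.asarray(target)-o['tool_pos'])*100
    t=-np.radians((yaw-o['tool_rot'][2]+180)%360-180)
    return d.round(2),round(t,3)
E
python3 - <<'E'
from h import *
o=telemetry.get_obs();c=get_calibration('wrist')
R=Ro.from_euler('xyz',o['tool_rot'],degrees=True).as_matrix()
cam=-np.array(c['R']).T@np.array(c['t'])
print('cam in tool',R.T@(cam-o['tool_pos']),'axis',R.T@np.array(c['R'])[2],'tcp px',proj(c,o['tool_pos']))
for y in (0,180): print(y,cmd((.6525,.2804,.16),y),cmd((.6525,.2804,.2),y))
E
```

```text
cam in tool [-0.00186434 -0.07165275 -0.15467104] axis [-7.99779105e-04  2.61537716e-01  9.65192925e-01] tcp px [328.74304892 309.75199919]
0 (array([-11.03,  46.19,   7.02]), np.float64(1.114)) (array([-11.03,  46.19,   3.02]), np.float64(1.114))
180 (array([-11.03,  46.19,   7.02]), np.float64(-2.028)) (array([-11.03,  46.19,   3.02]), np.float64(-2.028))
```

{"name": "carry_out", "arguments": {
  "translation": [
    [-11,46.2,3],
    [-11,46.2,3],
    [-11,46.2,3],
    [-11,46.2,3],
    [-11,46.2,3]
  ],
  "turn": [1.114,1.114,1.114,1.114,1.114],
  "gripper": [1,1,1,1,1]
}}

```text
time_s: 0.88
tool_pos: [0.5285, 0.3834, 0.2109]
tool_rot: [-180.0, -0.0, 9.8]
force: [0.0, 1.0, -0.2]
grip_width: 0.087
```

```bash
python3 -c "
from h import *
print(cmd((.6525,.2804,.2),0))"
```

```text
(array([10.48, 12.25,  1.09]), np.float64(0.171))
```

{"name": "carry_out", "arguments": {
  "translation": [
    [10.5,12.3,1],
    [10.5,12.3,1],
    [10.5,12.3,1],
    [10.5,12.3,1],
    [10.5,12.3,1]
  ],
  "turn": [0.17,0.17,0.17,0.17,0.17],
  "gripper": [1,1,1,1,1]
}}

```text
time_s: 1.5
tool_pos: [0.6513, 0.2832, 0.2006]
tool_rot: [-179.9, 0.1, 0.4]
force: [0.6, 0.6, -0.6]
grip_width: 0.0872
```

Run:
```python
from h import *
o=telemetry.get_obs();c=get_calibration('wrist');im=read_camera('wrist');print(o['tool_pos'],o['tool_rot'],o['qpos'])
cv2.imwrite('pics/w1.png',im[:,:,::-1])
m=mask(im,(145,120,60),(178,255,255),(0,0,640,480));b,ce,s=blob(m);print(ce,s)
print(onz(c,ce,.075),proj(c,o['tool_pos']),proj(c,(.6525,.2804,.075)))
```

```text
[0.65134489 0.28321495 0.20057755] [-1.79945616e+02  6.33457805e-02  4.29439583e-01] [-36.98969063  26.89774056  16.33103413  76.1535378   -7.54746658
  78.02942622 -20.33671332]
[342.06339393  44.20485374] [  279     0   128   102 10837]
[0.66080522 0.40996064 0.075     ] [326.59499949 305.63987836] [327.39853749 237.36177698]
```

View pics/w1.png

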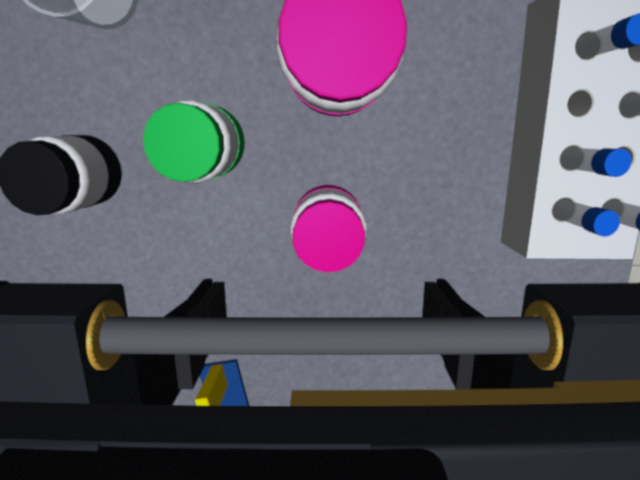

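The wrist view shows the small jar's lid at about (328,235) between the jaws, the large magenta jar at (342,40), and the green lid at (183,141). Next I'll fit the lid.

Run:
```python
from h import *
c=get_calibration('wrist');im=read_camera('wrist')
m=mask(im,(145,150,190),(178,255,255),(270,192,390,280));b,ce,s=blob(m)
e=cv2.fitEllipse(max(cv2.findContours(b,0,1)[0],key=len));print(ce,s,e)
p=onz(c,e[0],.075);print(p, onz(c,(e[0][0]+e[1][0]/2,e[0][1]),.075)-p)
for q in (p,(.6525,.2804)):print(cmd((q[0],q[1],.09),0),cmd((q[0],q[1],.034),0))
```

```text
[328.75195822 237.98511749] [ 294  204   71   69 3830] ((328.7511901855469, 237.98831176757812), (67.88756561279297, 70.01425170898438), 86.25760650634766)
[0.65311206 0.28077575 0.075     ] [0.02471218 0.00022792 0.        ]
(array([ 0.23,  0.37, 11.1 ]), np.float64(0.01)) (array([ 0.24,  0.38, 16.7 ]), np.float64(0.01))
(array([ 0.17,  0.41, 11.1 ]), np.float64(0.01)) (array([ 0.18,  0.42, 16.7 ]), np.float64(0.01))
```

Both cameras agree to within 1 mm. Descending.

{"name": "carry_out", "arguments": {
  "translation": [
    [0.2,0.4,4],
    [0.2,0.4,8],
    [0.2,0.4,12],
    [0.2,0.4,15],
    [0.2,0.4,16.6]
  ],
  "turn": [0.01,0.01,0.01,0.01,0.01],
  "gripper": [1,1,1,1,1]
}}

```text
time_s: 2.22
tool_pos: [0.6522, 0.2796, 0.0332]
tool_rot: [180.0, 0.1, -0.1]
force: [-0.6, 0.1, 1.2]
grip_width: 0.0874
```

{"name": "carry_out", "arguments": {
  "translation": [
    [0,0,0],
    [0,0,0],
    [0,0,0],
    [0,0,0],
    [0,0,0]
  ],
  "turn": [0,0,0,0,0],
  "gripper": [0.6,0.6,0.6,0.6,0.6],
  "squeeze": 15
}}

```text
time_s: 2.85
tool_pos: [0.6549, 0.2784, 0.0364]
tool_rot: [-179.9, -0.1, -0.2]
force: [-1.6, -0.6, 6.3]
grip_width: 0.0596
```

{"name": "carry_out", "arguments": {
  "translation": [
    [0,0,0],
    [0,0,0],
    [0,0,0]
  ],
  "turn": [0,0,0],
  "gripper": [0.6,0.6,0.6],
  "squeeze": 20
}}

```text
time_s: 3.22
tool_pos: [0.6549, 0.2784, 0.0364]
tool_rot: [-179.9, -0.1, -0.2]
force: [-1.8, 0.0, 6.0]
grip_width: 0.0595
```

Run:
```python
from h import *
print(telemetry.get_obs())
a=read_camera('wrist');b=read_camera('scene');cv2.imwrite('pics/w2.png',np.vstack([a[:,:],cv2.resize(b[180:300,380:540],(640,480))])[:,:,::-1][::2,::2])
cv2.imwrite('pics/s2.png',cv2.resize(b[170:300,360:520],None,fx=4,fy=4)[:,:,::-1])
```

```text
{'time_s': 3.225, 'qpos': array([-35.98311223,  34.12090393,  15.10950462,  85.18545148,
        -9.5692696 ,  61.84546465, -19.05924797]), 'joint_velocities': array([ 0.02697937, -0.03699545,  0.07200286,  0.00096347, -0.02392034,
        0.02890606, -0.03229395]), 'effort': array([ 1.14974936e-01, -5.46244311e+01,  4.88134593e+00, -2.58620042e+01,
        3.06099455e-02, -4.53976002e-01,  3.41378152e-02]), 'tool_pos': array([0.65487683, 0.27842645, 0.03640215]), 'tool_rot': array([-1.79936408e+02, -9.45556710e-02, -2.07393704e-01]), 'force': array([-1.79729505,  0.02547331,  5.99265073]), 'wrist_torque': array([-0.03781762,  0.33036714, -0.05446736]), 'grip_width': 0.05949866892786705}
```

View pics/w2.png

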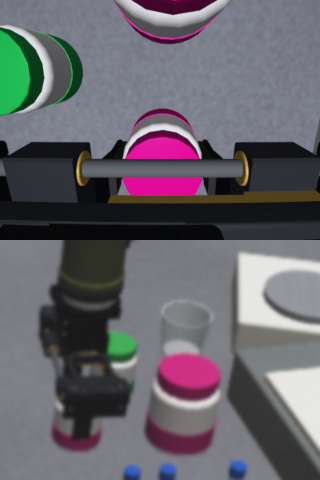

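View pics/s2.png

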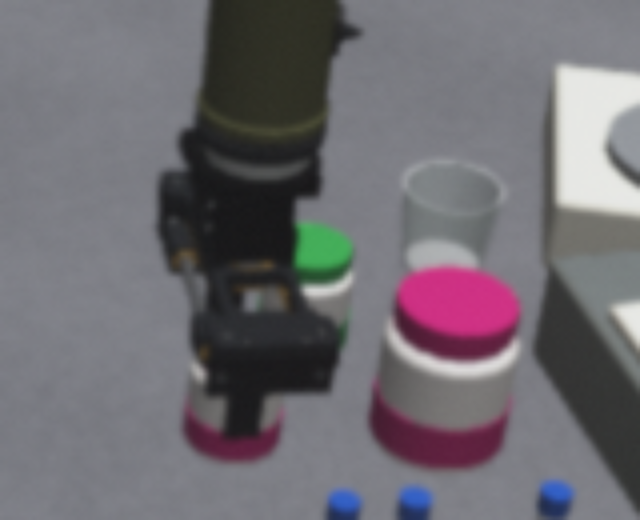

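The jar is gripped at 59.5 mm opening and stands upright. Lifting it.

{"name": "carry_out", "arguments": {
  "translation": [
    [0,0,-2],
    [0,0,-5],
    [0,0,-8],
    [0,0,-9],
    [0,0,-9]
  ],
  "turn": [0,0,0,0,0],
  "gripper": [0.6,0.6,0.6,0.6,0.6]
}}

```text
time_s: 3.95
tool_pos: [0.6544, 0.2781, 0.1255]
tool_rot: [-180.0, -0.1, -0.2]
force: [0.8, 0.1, -0.8]
grip_width: 0.0597
```

Run:
```python
from h import *
o=telemetry.get_obs();print(o['tool_pos'],o['tool_rot'],o['force'],o['grip_width'])
c=get_calibration('wrist');im=read_camera('wrist');t=get_calibration('top');ti=read_camera('top')
cv2.imwrite('pics/w3.png',im[:,:,::-1]);cv2.imwrite('pics/t3.png',cv2.resize(ti[140:290,110:400],None,fx=2.7,fy=2.7)[:,:,::-1])
print(cmd((.5787,-.0705,.12),0))
```

```text
[0.65440782 0.27813593 0.12551983] [-1.79967713e+02 -5.96332865e-02 -2.01664518e-01] [ 0.84007033  0.11107543 -0.8399798 ] 0.059723236363528324
(array([-7.34, 34.86,  0.39]), np.float64(-0.003))
```

View pics/w3.png

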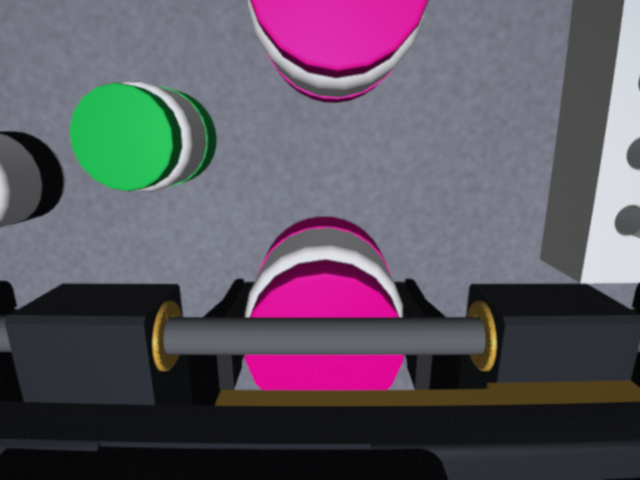

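View pics/t3.png

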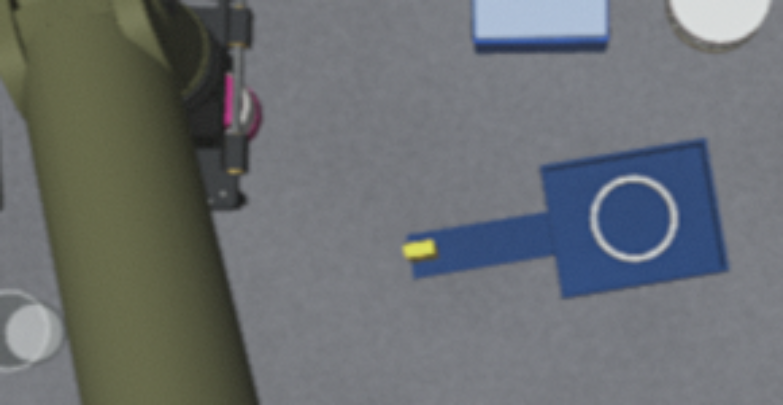

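The jar hangs upright between the pads, with its lid at about (325,330) in the wrist view. I'll get the lid centre from its widest columns and its far edge.

Run:
```python
from h import *
o=telemetry.get_obs();c=get_calibration('wrist');im=read_camera('wrist')
zt=o['tool_pos'][2]+.0386
m=mask(im,(145,150,190),(178,255,255),(230,245,420,320));b,ce,s=blob(m)
ct=max(cv2.findContours(b,0,1)[0],key=len)[:,0]
# bright arc points: top-most per column
P=[]
for x in range(s[0]+3,s[0]+s[2]-3,2):
    y=np.where(b[:,x])[0].min()
    if y<312:P.append(onz(c,(x,y-.5),zt)[:2])
P=np.array(P)
A=np.c_[2*P,np.ones(len(P))];sol=np.linalg.lstsq(A,(P**2).sum(1),rcond=None)[0]
print('centre',sol[:2],'r',np.sqrt(sol[2]+sol[:2]@sol[:2]),'tcp',o['tool_pos'][:2],len(P))
from scipy.optimize import least_squares
f=least_squares(lambda q:np.hypot(*(P-q).T)-.0262,sol[:2]);print('r fixed',f.x,f.x-o['tool_pos'][:2])
print(s, onz(c,(325,s[1]),zt))
```

```text
centre [0.65230771 0.27993401] r 0.02588143027694584 tcp [0.65327927 0.27780776] 70
r fixed [0.65230489 0.27957214] [-0.00097439  0.00176438]
[ 252  274  145   43 4450] [0.65276774 0.3058375  0.16201358]
```

{"name": "carry_out", "arguments": {
  "translation": [
    [-1.5,5,0],
    [-3,11,0],
    [-4.5,17,0],
    [-5.7,23,0],
    [-6.7,29,0]
  ],
  "turn": [0,0,0,0,0],
  "gripper": [0.6,0.6,0.6,0.6,0.6]
}}

```text
time_s: 4.72
tool_pos: [0.5847, -0.0135, 0.1238]
tool_rot: [180.0, 0.1, -0.2]
force: [0.6, -0.1, -0.7]
grip_width: 0.0595
```

Run:
```python
from h import *
print(cmd((.579,-.070,.125),0),telemetry.get_obs()['tool_pos'])
```

```text
(array([-0.55,  5.65, -0.12]), np.float64(-0.003)) [ 0.58471461 -0.01351177  0.12378383]
```

{"name": "carry_out", "arguments": {
  "translation": [
    [-0.3,3,0],
    [-0.5,5,0],
    [-0.55,5.6,0],
    [-0.55,5.6,0],
    [-0.55,5.6,0]
  ],
  "turn": [0,0,0,0,0],
  "gripper": [0.6,0.6,0.6,0.6,0.6]
}}

```text
time_s: 5.35
tool_pos: [0.5808, -0.0656, 0.1247]
tool_rot: [-180.0, 0.0, -0.0]
force: [0.1, -0.4, -1.3]
grip_width: 0.0595
```

Run:
```python
from h import *
o=telemetry.get_obs();print(o['tool_pos'],o['tool_rot'])
w=get_calibration('wrist');im=read_camera('wrist');ti=read_camera('top');si=read_camera('scene')
cv2.imwrite('pics/w4.png',im[:,:,::-1])
cv2.imwrite('pics/t4.png',np.hstack([cv2.resize(ti[150:290,240:400],(400,350)),cv2.resize(si[190:330,220:380],(400,350))])[:,:,::-1])
print(cmd((.579,-.070,.0404),0))
m=mask(im,(20,100,120),(35,255,255),(0,0,640,280));b,ce,s=blob(m);print(ce,s,onz(w,ce,.06))
```

```text
[ 0.58077755 -0.06560975  0.12465978] [-1.79957245e+02  9.06314317e-03 -4.18485964e-02]
(array([-0.16,  0.36,  8.44]), np.float64(-0.002))Traceback (most recent call last):
  File "<stdin>", line 7, in <module>
  File "h.py", line 18, in blob
    n,l,s,ce=cv2.connectedComponentsWithStats(m); i=1+np.argmax(s[1:,4]); return (l==i).astype(np.uint8)*255,ce[i],s[i]
                                                      ~~~~~~~~~^^^^^^^^^
    return _wrapfunc(a, 'argmax', axis=axis, out=out, **kwds)
    return bound(*args, **kwds)
ValueError: attempt to get argmax of an empty sequence
```

View pics/w4.png

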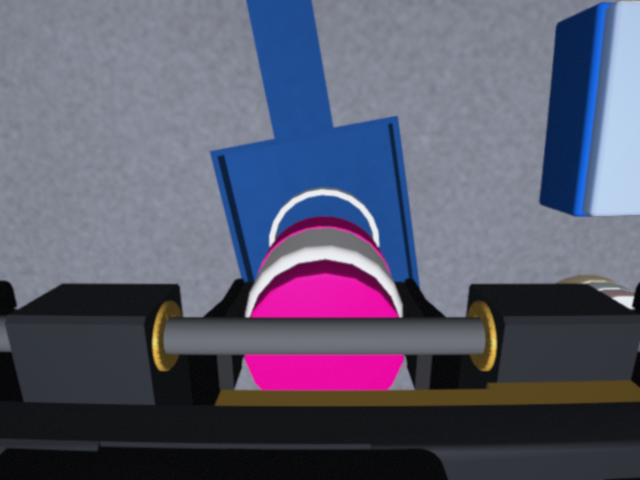

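View pics/t4.png

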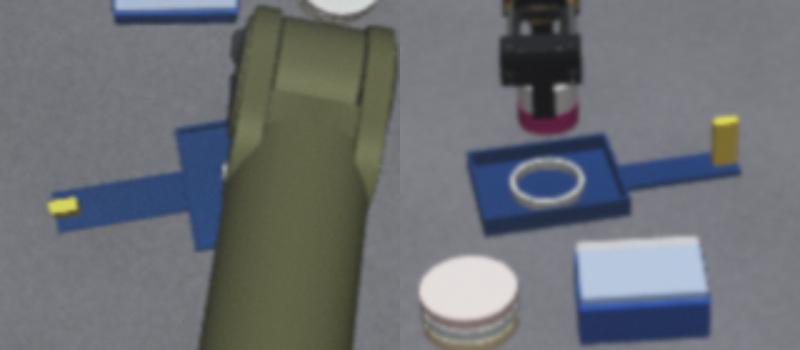

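The wrist view shows the collar's far arc at about (325,190), columns 268–380, above the jar. I'll fit that arc with the known 38 mm outer radius.

Run:
```python
from h import *
from scipy.optimize import least_squares
c=get_calibration('wrist');o=telemetry.get_obs();im=read_camera('wrist')
m=mask(im,(0,0,170),(180,60,255),(262,180,390,250))
O=[];I=[]
for x in range(276,374,3):
    y=np.where(m[180:232,x])[0]+180
    if len(y):
        O.append(onz(c,(x,y[0]-.5),.016)[:2]); 
O=np.array(O)
f=least_squares(lambda q:np.hypot(*(O-q[:2]).T)-.038,[.579,-.068],loss='soft_l1',f_scale=.001);print('ring',f.x,np.abs(f.fun).max(),len(O))
A=np.c_[2*O,np.ones(len(O))];s=np.linalg.lstsq(A,(O**2).sum(1),rcond=None)[0];print('free',s[:2],np.sqrt(s[2]+s[:2]@s[:2]))
print('tcp',o['tool_pos'])
```

```text
ring [ 0.57934849 -0.06894788] 0.00039768528231690775 33
free [ 0.57935025 -0.06883321] 0.037900098479680344
tcp [ 0.58064143 -0.06639788  0.12477095]
```

{"name": "carry_out", "arguments": {
  "translation": [
    [-0.05,0.4,2],
    [-0.05,0.4,4.5],
    [-0.05,0.4,6],
    [-0.05,0.4,6.3],
    [-0.05,0.4,6.3]
  ],
  "turn": [0,0,0,0,0],
  "gripper": [0.6,0.6,0.6,0.6,0.6]
}}

```text
time_s: 6.18
tool_pos: [0.5804, -0.0716, 0.0623]
tool_rot: [180.0, -0.0, -0.2]
force: [1.1, 0.5, -1.8]
grip_width: 0.0595
```

Run:
```python
from h import *
o=telemetry.get_obs();print(o['tool_pos'],o['tool_rot'],o['force'],cmd((.5801,-.0704,.0404),0))
im=read_camera('wrist');si=read_camera('scene')
cv2.imwrite('pics/t5.png',np.hstack([im[100:420,200:500],cv2.resize(si[190:330,220:380],(366,320))])[:,:,::-1])
```

```text
[ 0.58038608 -0.07162098  0.06231793] [ 1.79998634e+02 -4.25126506e-02 -1.90115073e-01] [ 1.08170824  0.50626611 -1.75320656] (array([-0.03, -0.12,  2.19]), np.float64(-0.003))
```

View pics/t5.png

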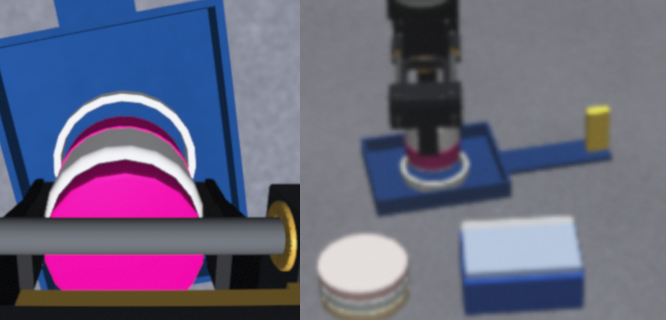

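The jar hangs centred just above the collar: the ring is symmetric about the jar in the wrist view, and the scene view agrees. Lowering it slowly onto the floor.

{"name": "carry_out", "arguments": {
  "translation": [
    [0,-0.1,0.7],
    [0,-0.1,1.3],
    [0,-0.1,1.8],
    [0,-0.1,2.1],
    [0,-0.1,2.2]
  ],
  "turn": [0,0,0,0,0],
  "gripper": [0.6,0.6,0.6,0.6,0.6]
}}

```text
time_s: 6.9
tool_pos: [0.5797, -0.0707, 0.0404]
tool_rot: [-180.0, 0.0, -0.2]
force: [-3.7, 0.9, 8.7]
grip_width: 0.0595
```

{"name": "carry_out", "arguments": {
  "translation": [
    [0,0,0],
    [0,0,0],
    [0,0,0],
    [0,0,0],
    [0,0,0]
  ],
  "turn": [0,0,0,0,0],
  "gripper": [0.8,1,1,1,1]
}}

```text
time_s: 7.52
tool_pos: [0.58, -0.0707, 0.0399]
tool_rot: [-180.0, -0.0, -0.2]
force: [0.3, -0.3, 0.7]
grip_width: 0.0864
```

Run:
```python
from h import *
o=telemetry.get_obs();print(o['tool_pos'],o['tool_rot'],o['force'])
im=read_camera('wrist');si=read_camera('scene')
cv2.imwrite('pics/t6.png',np.hstack([im[100:420,200:500],cv2.resize(si[190:330,220:380],(366,320))])[:,:,::-1])
```

```text
[ 0.57998603 -0.07065424  0.03985328] [-1.79998118e+02 -8.41344336e-03 -2.00319411e-01] [ 0.31170445 -0.32652482  0.67308512]
```

View pics/t6.png

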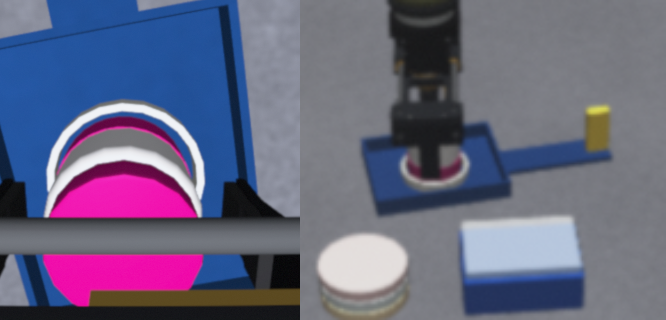

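The jar stands in the collar, released, and the force is back near zero. Now straight up.

{"name": "carry_out", "arguments": {
  "translation": [
    [0,0,-2],
    [0,0,-5],
    [0,0,-10],
    [0,0,-13],
    [0,0,-13]
  ],
  "turn": [0,0,0,0,0],
  "gripper": [1,1,1,1,1]
}}

```text
time_s: 8.25
tool_pos: [0.5822, -0.0711, 0.1745]
tool_rot: [-180.0, -0.4, -0.2]
force: [0.3, -0.5, -0.4]
grip_width: 0.087
```

Run:
```python
from h import *
o=telemetry.get_obs();print(o['tool_pos'],o['tool_rot'],o['force'])
c=get_calibration('wrist');im=read_camera('wrist')
cv2.imwrite('pics/w7.png',im[:,:,::-1])
print(cmd((.545,.1184,.15),10.2))
```

```text
[ 0.58222106 -0.07111018  0.17447128] [-179.97836697   -0.43735119   -0.21562058] [ 0.28808244 -0.45105826 -0.42298036]
(array([ -3.67, -18.91,   2.22]), np.float64(-0.182))
```

View pics/w7.png

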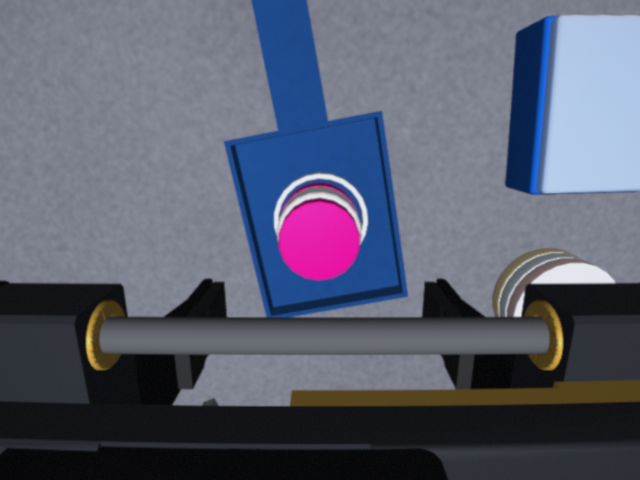

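The jar stands in the ring, with its lid at (320,240). Moving over the tab with a 10° turn.

{"name": "carry_out", "arguments": {
  "translation": [
    [-1,-5,0],
    [-2,-11,1],
    [-3,-16,1],
    [-3.7,-18.9,1],
    [-3.7,-18.9,1]
  ],
  "turn": [-0.05,-0.1,-0.15,-0.18,-0.18],
  "gripper": [1,1,0.7,0.6,0.6]
}}

```text
time_s: 8.93
tool_pos: [0.5428, 0.1206, 0.1594]
tool_rot: [-180.0, 0.1, 10.3]
force: [0.6, 0.4, 0.2]
grip_width: 0.0644
```

Run:
```python
from h import *
o=telemetry.get_obs();print(o['tool_pos'],o['tool_rot'],o['force'],o['grip_width'])
c=get_calibration('wrist');im=read_camera('wrist');t=get_calibration('top');ti=read_camera('top')
cv2.imwrite('pics/w8.png',im[:,:,::-1]);cv2.imwrite('pics/t8.png',ti[:,:,::-1])
print(proj(c,(.545,.1184,.06)))
```

```text
[0.5427639  0.12056312 0.15937118] [-1.79990046e+02  5.84209134e-02  1.03480231e+01] [0.58445382 0.41233241 0.15190711] 0.06443580751544217
[329.06728348 247.03079738]
```

View pics/w8.png

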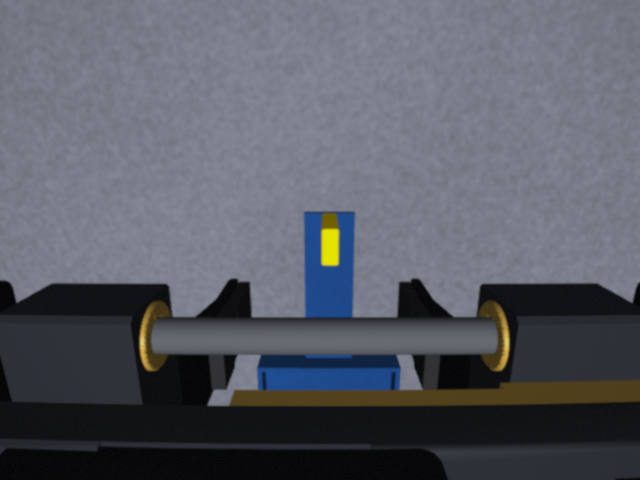

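View pics/t8.png

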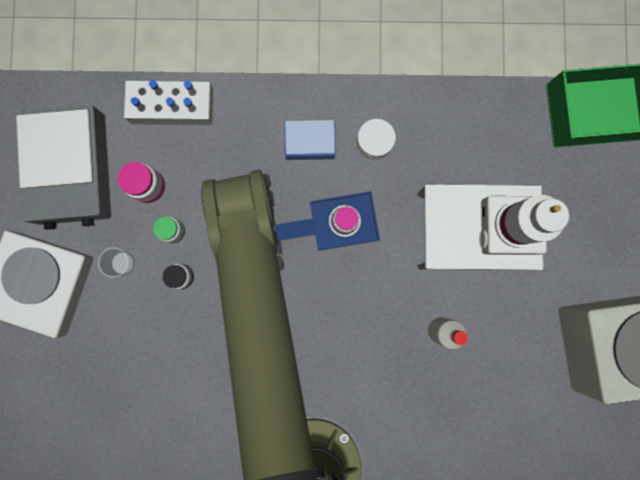

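The wrist view shows the tab's top at (330,247), square to the jaws and centred on the tongue. In the top view the jar lid sits centred in the collar at (346,220). Measuring both.

Run:
```python
from h import *
c=get_calibration('wrist');im=read_camera('wrist')
m=mask(im,(20,150,190),(35,255,255),(300,210,360,280));b,ce,s=blob(m)
p=onz(c,ce,.06);print(ce,s,p,cmd((p[0],p[1],.022),10.2),telemetry.get_obs()['tool_pos'])
r=cv2.minAreaRect(max(cv2.findContours(b,0,1)[0],key=len));B=cv2.boxPoints(r);W=np.array([onz(c,q,.06)[:2] for q in B]);print(W.round(4),np.hypot(*(W[1]-W[0])),np.hypot(*(W[2]-W[1])))
t=get_calibration('top');ti=read_camera('top')
r=mask(ti,(145,100,150),(178,255,255),(330,205,362,238));b,ce,s=blob(r);print('lid',onz(t,ce,.079))
```

```text
[329.         240.38741722] [321 223  17  36 604] [0.54540045 0.11866149 0.06      ] (array([ 0.18, -0.26, 13.78]), np.float64(-0.005)) [0.54408552 0.11602024 0.15977894]
[[0.5382 0.1293]
 [0.5485 0.1312]
 [0.5528 0.1076]
 [0.5423 0.1057]] 0.010455729670074241 0.02397866946277759
lid [ 0.57771861 -0.06820132  0.079     ]
```

{"name": "carry_out", "arguments": {
  "translation": [
    [0.2,-0.25,4],
    [0.2,-0.25,8],
    [0.2,-0.25,11],
    [0.2,-0.25,13],
    [0.2,-0.25,13.7]
  ],
  "turn": [0,0,0,0,0],
  "gripper": [0.6,0.6,0.6,0.6,0.6]
}}

```text
time_s: 9.75
tool_pos: [0.5447, 0.1191, 0.0216]
tool_rot: [179.9, 0.1, 9.9]
force: [-0.1, 0.7, 0.1]
grip_width: 0.0518
```

Run:
```python
from h import *
print(cmd((.5454,.1187,.022),10.3),telemetry.get_obs()['tool_pos'],telemetry.get_obs()['force'])
cv2.imwrite('pics/w9.png',read_camera('wrist')[:,:,::-1])
```

```text
(array([ 0.06,  0.06, -0.04]), np.float64(-0.006)) [0.54468467 0.11913424 0.02161976] [-0.05804939  0.65154184  0.12784611]
```

View pics/w9.png

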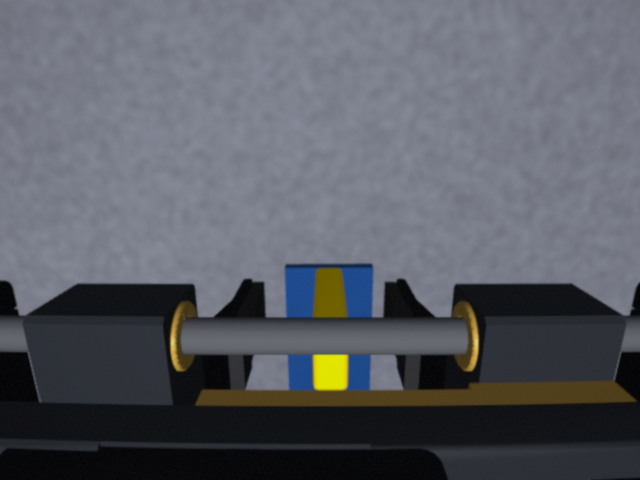

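{"name": "carry_out", "arguments": {
  "translation": [
    [0.05,0.05,-0.2],
    [0.05,0.05,-0.2],
    [0.05,0.05,-0.2],
    [0.05,0.05,-0.2],
    [0.05,0.05,-0.2]
  ],
  "turn": [-0.005,-0.005,-0.005,-0.005,-0.005],
  "gripper": [0.4,0.25,0.08,0.08,0.08],
  "squeeze": 20
}}

```text
time_s: 10.42
tool_pos: [0.5459, 0.121, 0.0251]
tool_rot: [-180.0, -0.0, 10.4]
force: [0.1, -0.3, 0.7]
grip_width: 0.012
```

{"name": "carry_out", "arguments": {
  "translation": [
    [0,0,0],
    [0,0,0],
    [0,0,0]
  ],
  "turn": [0,0,0],
  "gripper": [0,0,0],
  "squeeze": 30
}}

```text
time_s: 10.8
tool_pos: [0.5459, 0.121, 0.0251]
tool_rot: [-180.0, -0.0, 10.4]
force: [-0.1, 0.5, 1.9]
grip_width: 0.012
```

Run:
```python
from h import *
o=telemetry.get_obs();print(o['tool_pos'],o['tool_rot'],o['force'],o['wrist_torque'])
si=read_camera('scene');w=read_camera('wrist')
cv2.imwrite('pics/t10.png',np.hstack([w[150:450,180:480],cv2.resize(si[190:330,220:380],(400,300))])[:,:,::-1])
```

```text
[0.54591249 0.12100725 0.02508102] [-1.79991667e+02 -2.69612881e-02  1.04038008e+01] [-0.11052532  0.54904236  1.852366  ] [-0.06596982  0.06671939  0.01352448]
```

View pics/t10.png

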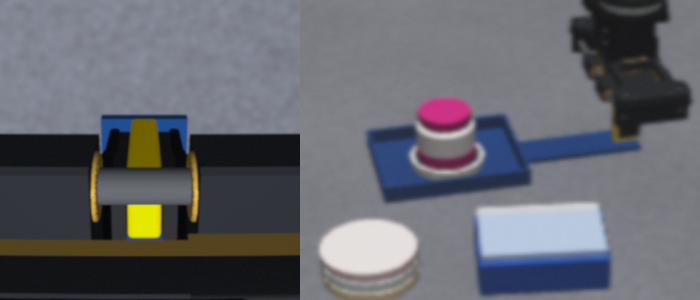

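The tab is gripped at 12 mm opening, and the jar stands upright. Now I'll work out how to line the tray up with the stand's axis: origin about (.560,-.248), direction (.0135,-1), which is a tool yaw of about 0.8°.

```bash
cat >> h.py <<'E'
def line(y,off=0.0005): return (.5603-.0135*(y-.0023+.2475)+off,y,.025)
E
python3 - <<'E'
from h import *
print(cmd(line(.101),.8),telemetry.get_obs()['tool_pos'])
E
```

```text
(array([0.65, 2.16, 0.01]), np.float64(0.168)) [0.54587622 0.12103457 0.02505183]
```

{"name": "carry_out", "arguments": {
  "translation": [
    [0.1,0.3,0],
    [0.2,0.7,0],
    [0.35,1.2,0],
    [0.5,1.7,0],
    [0.65,2.1,0]
  ],
  "turn": [0.02,0.055,0.095,0.135,0.168],
  "gripper": [0,0,0,0,0]
}}

```text
time_s: 11.52
tool_pos: [0.5564, 0.1011, 0.0251]
tool_rot: [-180.0, -0.0, 0.6]
force: [2.2, 2.2, 2.4]
grip_width: 0.0116
```

Run:
```python
from h import *
o=telemetry.get_obs();print(o['tool_pos'],o['tool_rot'],o['force'],o['wrist_torque'],o['grip_width'])
ti=read_camera('top');si=read_camera('scene');t=get_calibration('top')
cv2.imwrite('pics/t11.png',np.hstack([cv2.resize(ti[160:290,260:560],(500,217)),cv2.resize(si[180:340,80:380],(300,217))])[:,:,::-1])
m=mask(ti,(100,120,30),(125,255,255),(320,185,420,265));ct=max(cv2.findContours(blob(m)[0],0,2)[0],key=len)
P=cv2.boxPoints(cv2.minAreaRect(cv2.convexHull(ct)));print([onz(t,q,.022)[:2].round(4).tolist() for q in P])
r=mask(ti,(145,100,150),(178,255,255),(320,195,400,250));b,ce,s=blob(r);print('lid',onz(t,ce,.079))
```

```text
[0.55638191 0.10107993 0.02506682] [-1.79989537e+02 -3.73166828e-02  6.27860885e-01] [2.16516854 2.20360938 2.41844342] [ 0.34131666 -0.18425508  0.32146358] 0.011610597703897356
[[0.6144, -0.0092], [0.6165, -0.1648], [0.5015, -0.1652], [0.4994, -0.0106]]
lid [ 0.55737045 -0.0910338   0.079     ]
```

View pics/t11.png

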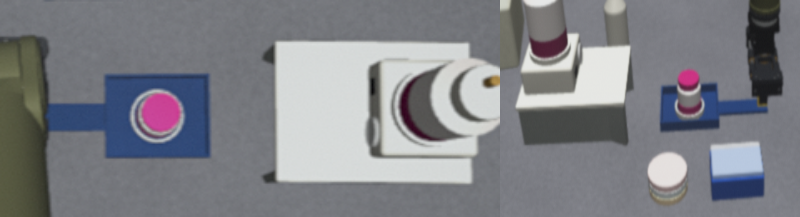

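The tray is now straight: its pan edges are parallel to the stand in the top crop, and the seat at x≈.5575 is within 1 mm of the stand's axis. Sliding in.

{"name": "carry_out", "arguments": {
  "translation": [
    [0,0.6,0],
    [0,1.4,0],
    [0.05,2.4,0],
    [0.05,3.4,0],
    [0.05,4.4,0]
  ],
  "turn": [0,0,0,0,0],
  "gripper": [0,0,0,0,0]
}}

```text
time_s: 12.25
tool_pos: [0.5566, 0.0585, 0.0251]
tool_rot: [-179.9, 0.0, 0.8]
force: [-0.3, 5.1, 4.6]
grip_width: 0.012
```

{"name": "carry_out", "arguments": {
  "translation": [
    [0,1,0],
    [0,2,0],
    [0.05,2.8,0],
    [0.05,3.4,0],
    [0.05,3.8,0]
  ],
  "turn": [0,0,0,0,0],
  "gripper": [0,0,0,0,0]
}}

```text
time_s: 12.88
tool_pos: [0.5578, 0.0203, 0.0251]
tool_rot: [-179.9, 0.0, 0.8]
force: [-0.6, 4.9, 4.2]
grip_width: 0.0124
```

Run:
```python
from h import *
o=telemetry.get_obs();print(o['tool_pos'],o['tool_rot'],o['force'],o['wrist_torque'],o['grip_width'],o['qpos'])
ti=read_camera('top');si=read_camera('scene');t=get_calibration('top')
cv2.imwrite('pics/t12.png',np.hstack([cv2.resize(ti[160:380,260:560],(400,293)),cv2.resize(si[120:340,80:380],(400,293))])[:,:,::-1])
m=mask(ti,(100,120,30),(125,255,255),(360,185,440,265));ct=max(cv2.findContours(blob(m)[0],0,2)[0],key=len)
P=cv2.boxPoints(cv2.minAreaRect(cv2.convexHull(ct)));print([onz(t,q,.022)[:2].round(4).tolist() for q in P])
r=mask(ti,(145,100,150),(178,255,255),(350,195,425,250));b,ce,s=blob(r);print('lid',onz(t,ce,.079))
y=o['tool_pos'][1]-.05;print(cmd(line(y),.8))
```

```text
[0.55776847 0.02032129 0.02505647] [-1.79903597e+02  1.86646207e-02  7.85338065e-01] [-0.64579075  4.9218192   4.2068057 ] [ 0.85143901 -0.05166527  0.02950613] 0.012395890209894102 [-22.09891458  18.95713766  19.99816859 109.17886984  -8.09463564
  53.22244841   2.5483726 ]
[[0.5007, -0.1057], [0.6157, -0.1049], [0.6175, -0.2461], [0.5026, -0.246]]
lid [ 0.55772088 -0.17186058  0.079     ]
(array([-0.05,  4.94,  0.  ]), np.float64(-0.001))
```

View pics/t12.png

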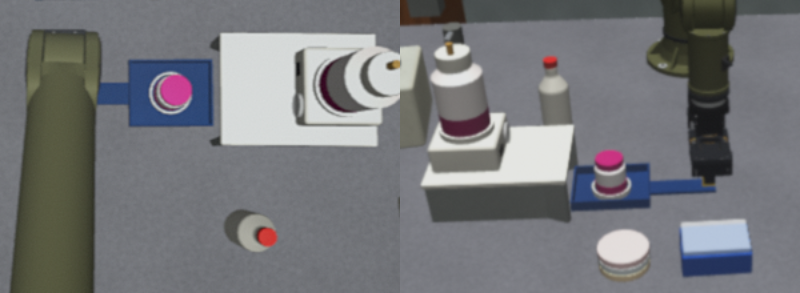

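The tray's pan is centred before the mouth and the pull shows about 5 N of drag. The arm is clear of the wash bottle at (255,232). Continuing.

{"name": "carry_out", "arguments": {
  "translation": [
    [0,0.8,0],
    [0,1.7,0],
    [0,2.7,0],
    [-0.02,3.7,0],
    [-0.03,4.5,0]
  ],
  "turn": [0,0,0,0,0],
  "gripper": [0,0,0,0,0]
}}

```text
time_s: 13.6
tool_pos: [0.5582, -0.0245, 0.0251]
tool_rot: [-179.9, 0.0, 0.8]
force: [0.1, 5.6, 5.0]
grip_width: 0.0121
```

{"name": "carry_out", "arguments": {
  "translation": [
    [0,0.8,0],
    [0,1.6,0],
    [0,2.4,0],
    [0,3.2,0],
    [0,4,0]
  ],
  "turn": [0,0,0,0,0],
  "gripper": [0,0,0,0,0]
}}

```text
time_s: 14.22
tool_pos: [0.5588, -0.0641, 0.0251]
tool_rot: [-179.9, 0.0, 0.8]
force: [-0.3, 6.1, 5.5]
grip_width: 0.0119
```

Run:
```python
from h import *
o=telemetry.get_obs();print(o['tool_pos'],o['tool_rot'],o['force'],o['wrist_torque'],o['grip_width'])
ti=read_camera('top');si=read_camera('scene')
cv2.imwrite('pics/t13.png',np.hstack([cv2.resize(ti[160:380,260:560],(400,293)),cv2.resize(si[120:340,80:380],(400,293))])[:,:,::-1])
y=o['tool_pos'][1]-.05;print(cmd(line(y),.8))
```

```text
[ 0.55876581 -0.06409296  0.02507098] [-1.79884168e+02  2.18571828e-02  8.40230936e-01] [-0.25126646  6.07920027  5.46552891] [ 0.94589569 -0.10666026 -0.02185374] 0.011914748266367493
(array([-0.02,  4.82,  0.  ]), np.float64(-0.001))
```

View pics/t13.png

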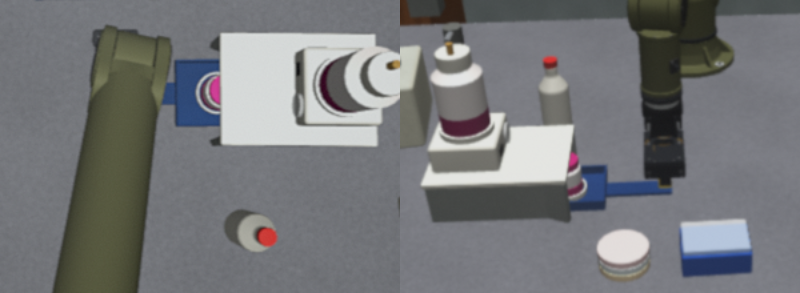

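The jar is passing under the deck edge cleanly. The pan is centred, with no side force.

{"name": "carry_out", "arguments": {
  "translation": [
    [0,0.8,0],
    [0,1.6,0],
    [0,2.4,0],
    [0,3.2,0],
    [0,4,0]
  ],
  "turn": [0,0,0,0,0],
  "gripper": [0,0,0,0,0]
}}

```text
time_s: 14.95
tool_pos: [0.5594, -0.1038, 0.0251]
tool_rot: [-179.9, 0.0, 0.8]
force: [-0.4, 6.5, 5.7]
grip_width: 0.0119
```

{"name": "carry_out", "arguments": {
  "translation": [
    [0,0.7,0],
    [0,1.3,0],
    [0,1.9,0],
    [0,2.5,0],
    [0,3,0]
  ],
  "turn": [0,0,0,0,0],
  "gripper": [0,0,0,0,0]
}}

```text
time_s: 15.58
tool_pos: [0.5598, -0.1338, 0.0251]
tool_rot: [-179.9, 0.0, 0.8]
force: [-0.1, 6.9, 6.5]
grip_width: 0.0115
```

Run:
```python
from h import *
o=telemetry.get_obs();print(o['tool_pos'],o['tool_rot'],o['force'],o['wrist_torque'],o['grip_width'])
ti=read_camera('top');si=read_camera('scene')
cv2.imwrite('pics/t14.png',np.hstack([cv2.resize(ti[160:380,260:560],(400,293)),cv2.resize(si[120:340,80:380],(400,293))])[:,:,::-1])
y=o['tool_pos'][1]-.05;print(cmd(line(y),.8))
```

```text
[ 0.5597744  -0.1337746   0.02508256] [-1.79864459e+02  2.91953631e-02  8.37680113e-01] [-0.1287721   6.89550778  6.50128043] [ 1.02672224 -0.07679348  0.02613876] 0.01149925106877693
(array([-0.04,  4.89,  0.  ]), np.float64(-0.0))
```

View pics/t14.png

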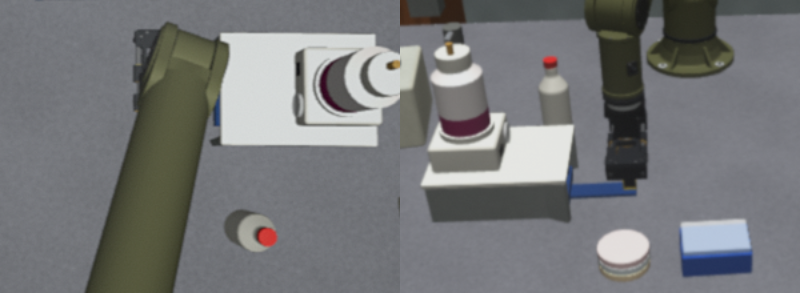

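No stop yet; drag is about 6.5 N. From here I'll creep, since contact could come from TCP y≈-0.152 on.

{"name": "carry_out", "arguments": {
  "translation": [
    [0,0.3,-0.02],
    [0,0.5,-0.04],
    [0,0.7,-0.05],
    [0,0.9,-0.05],
    [0,1.1,-0.05]
  ],
  "turn": [0,0,0,0,0],
  "gripper": [0,0,0,0,0]
}}

```text
time_s: 16.3
tool_pos: [0.5596, -0.1467, 0.0251]
tool_rot: [-180.0, 0.0, 0.8]
force: [0.9, 4.2, 2.4]
grip_width: 0.012
```

{"name": "carry_out", "arguments": {
  "translation": [
    [0,0.1,0],
    [0,0.2,0],
    [0,0.3,0],
    [0,0.4,0],
    [0,0.5,0]
  ],
  "turn": [0,0,0,0,0],
  "gripper": [0,0,0,0,0]
}}

```text
time_s: 16.92
tool_pos: [0.5596, -0.1519, 0.0251]
tool_rot: [180.0, 0.0, 0.8]
force: [0.1, 2.0, -0.7]
grip_width: 0.0116
```

{"name": "carry_out", "arguments": {
  "translation": [
    [0,0.08,0],
    [0,0.16,0],
    [0,0.24,0],
    [0,0.32,0],
    [0,0.4,0]
  ],
  "turn": [0,0,0,0,0],
  "gripper": [0,0,0,0,0]
}}

```text
time_s: 17.55
tool_pos: [0.5599, -0.1557, 0.0253]
tool_rot: [-180.0, 0.0, 0.8]
force: [-0.7, 0.8, -1.5]
grip_width: 0.0117
```

{"name": "carry_out", "arguments": {
  "translation": [
    [0,0.08,0.01],
    [0,0.16,0.01],
    [0,0.24,0.01],
    [0,0.32,0.01],
    [0,0.4,0.01]
  ],
  "turn": [0,0,0,0,0],
  "gripper": [0,0,0,0,0]
}}

```text
time_s: 18.18
tool_pos: [0.5601, -0.1596, 0.0253]
tool_rot: [-180.0, -0.0, 0.8]
force: [0.5, 0.7, -1.7]
grip_width: 0.0119
```

Run:
```python
from h import *
si=read_camera('scene');w=read_camera('wrist')
cv2.imwrite('pics/t15.png',np.hstack([w[150:450,180:480],cv2.resize(si[200:300,230:350],(400,300))])[:,:,::-1])
```

```text
(no output)
```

View pics/t15.png

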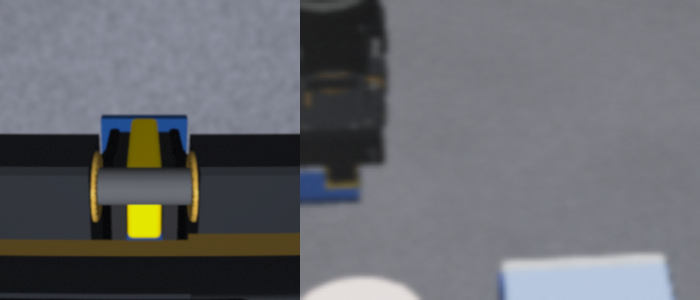

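The tab sits in the pads exactly as when gripped, so it hasn't slipped. Continuing to creep.

{"name": "carry_out", "arguments": {
  "translation": [
    [0,0.08,0.01],
    [0,0.16,0.02],
    [0,0.24,0.02],
    [0,0.32,0.02],
    [0,0.4,0.02]
  ],
  "turn": [0,0,0,0,0],
  "gripper": [0,0,0,0,0]
}}

```text
time_s: 18.9
tool_pos: [0.5603, -0.1634, 0.0251]
tool_rot: [-180.0, -0.0, 0.8]
force: [0.5, 2.2, -1.4]
grip_width: 0.0122
```

{"name": "carry_out", "arguments": {
  "translation": [
    [0,0.08,0],
    [0,0.16,0],
    [0,0.24,0],
    [0,0.32,0],
    [0,0.4,0]
  ],
  "turn": [0,0,0,0,0],
  "gripper": [0,0,0,0,0]
}}

```text
time_s: 19.52
tool_pos: [0.5603, -0.1675, 0.0251]
tool_rot: [-180.0, -0.0, 0.8]
force: [-0.4, 2.9, 0.2]
grip_width: 0.0119
```

{"name": "carry_out", "arguments": {
  "translation": [
    [0,0.06,0],
    [0,0.12,0],
    [0,0.18,0],
    [0,0.24,0],
    [0,0.3,0]
  ],
  "turn": [0,0,0,0,0],
  "gripper": [0,0,0,0,0]
}}

```text
time_s: 20.15
tool_pos: [0.5604, -0.1703, 0.0251]
tool_rot: [-180.0, -0.0, 0.8]
force: [-0.2, 3.7, 0.1]
grip_width: 0.0117
```

{"name": "carry_out", "arguments": {
  "translation": [
    [0,0.06,0],
    [0,0.12,0],
    [0,0.18,0],
    [0,0.24,0],
    [0,0.3,0]
  ],
  "turn": [0,0,0,0,0],
  "gripper": [0,0,0,0,0]
}}

```text
time_s: 20.78
tool_pos: [0.5607, -0.1717, 0.0251]
tool_rot: [-179.9, -0.0, 0.8]
force: [0.2, 8.0, 1.4]
grip_width: 0.0116
```

Contact: the force rises to 8 N and the motion lags the command. In small steps now, 0.5 mm then hold.

{"name": "carry_out", "arguments": {
  "translation": [
    [0,0.05,0],
    [0,0.1,0],
    [0,0.1,0]
  ],
  "turn": [0,0,0],
  "gripper": [0,0,0]
}}

```text
time_s: 21.15
tool_pos: [0.5609, -0.1721, 0.0251]
tool_rot: [-179.8, -0.0, 0.9]
force: [-0.4, 9.0, 2.3]
grip_width: 0.0116
```

{"name": "carry_out", "arguments": {
  "translation": [
    [0,0.05,0],
    [0,0.1,0],
    [0,0.15,0],
    [0,0.2,0],
    [0,0.2,0]
  ],
  "turn": [0,0,0,0,0],
  "gripper": [0,0,0,0,0],
  "squeeze": 40
}}

```text
time_s: 21.78
tool_pos: [0.5612, -0.1729, 0.0252]
tool_rot: [-179.8, -0.0, 0.9]
force: [0.3, 10.6, 2.6]
grip_width: 0.0115
```

{"name": "carry_out", "arguments": {
  "translation": [
    [0,0.06,0],
    [0,0.12,0],
    [0,0.18,0],
    [0,0.25,0],
    [0,0.25,0]
  ],
  "turn": [0,0,0,0,0],
  "gripper": [0,0,0,0,0]
}}

```text
time_s: 22.4
tool_pos: [0.5615, -0.1739, 0.0252]
tool_rot: [-179.7, -0.0, 0.9]
force: [0.9, 13.3, 3.8]
grip_width: 0.0118
```

{"name": "carry_out", "arguments": {
  "translation": [
    [0,0.06,0],
    [0,0.12,0],
    [0,0.18,0],
    [0,0.25,0],
    [0,0.25,0]
  ],
  "turn": [0,0,0,0,0],
  "gripper": [0,0,0,0,0]
}}

```text
time_s: 23.02
tool_pos: [0.5616, -0.1748, 0.0251]
tool_rot: [-179.6, -0.0, 1.0]
force: [0.1, 15.1, 3.8]
grip_width: 0.0117
```

Compression is about 4.5 mm, or about 11 N on the stop, with roughly 4 N of drag. That is consistent. One more small step, then hold.

{"name": "carry_out", "arguments": {
  "translation": [
    [0,0.06,0],
    [0,0.12,0],
    [0,0.18,0],
    [0,0.25,0],
    [0,0.28,0]
  ],
  "turn": [0,0,0,0,0],
  "gripper": [0,0,0,0,0]
}}

```text
time_s: 23.65
tool_pos: [0.5618, -0.1758, 0.0251]
tool_rot: [-179.4, 0.0, 1.0]
force: [-0.8, 19.8, 4.1]
grip_width: 0.012
```

{"name": "carry_out", "arguments": {
  "translation": [
    [0,0,0],
    [0,0,0],
    [0,0,0],
    [0,0,0]
  ],
  "turn": [0,0,0,0],
  "gripper": [0,0,0,0]
}}

```text
time_s: 24.15
tool_pos: [0.5618, -0.1758, 0.0251]
tool_rot: [-179.4, 0.0, 1.0]
force: [-0.3, 19.5, 5.0]
grip_width: 0.012
```

Run:
```python
from h import *
si=read_camera('scene');w=read_camera('wrist');print(telemetry.get_obs()['force'],telemetry.get_obs()['tool_pos'])
cv2.imwrite('pics/t16.png',np.hstack([w[150:450,180:480],cv2.resize(si[130:300,90:320],(400,300))])[:,:,::-1])
```

```text
[ 0.36494305 18.37817097  5.05906892] [ 0.56183597 -0.17580314  0.02508003]
```

View pics/t16.png

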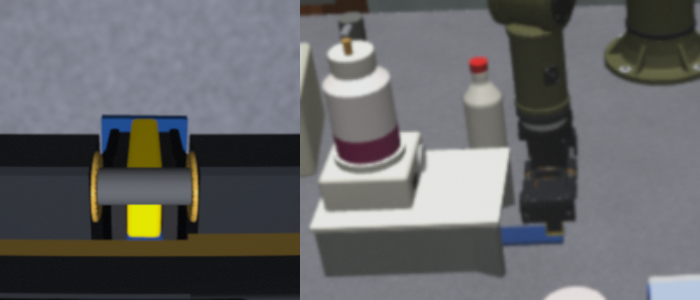

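About 15 N on the stop (19 N at the tool minus about 4 N of drag), held for over half a second. Now I'll unload slowly, without pulling the tray back.

{"name": "carry_out", "arguments": {
  "translation": [
    [0,-0.08,0],
    [0,-0.16,0],
    [0,-0.24,0],
    [0,-0.32,0],
    [0,-0.4,0]
  ],
  "turn": [0,0,0,0,0],
  "gripper": [0,0,0,0,0]
}}

```text
time_s: 24.88
tool_pos: [0.5615, -0.1757, 0.0251]
tool_rot: [-179.7, -0.0, 0.9]
force: [1.8, 10.0, 1.4]
grip_width: 0.0117
```

{"name": "carry_out", "arguments": {
  "translation": [
    [0,-0.05,0],
    [0,-0.1,0],
    [0,-0.15,0],
    [0,-0.2,0],
    [0,-0.2,0]
  ],
  "turn": [0,0,0,0,0],
  "gripper": [0,0,0,0,0]
}}

```text
time_s: 25.5
tool_pos: [0.5612, -0.1751, 0.0251]
tool_rot: [-179.8, -0.0, 0.9]
force: [1.8, 8.3, 0.4]
grip_width: 0.0121
```

{"name": "carry_out", "arguments": {
  "translation": [
    [0,-0.06,0],
    [0,-0.12,0],
    [0,-0.18,0],
    [0,-0.24,0],
    [0,-0.3,0]
  ],
  "turn": [0,0,0,0,0],
  "gripper": [0,0,0,0,0]
}}

```text
time_s: 26.12
tool_pos: [0.5609, -0.1737, 0.0251]
tool_rot: [-179.9, -0.0, 0.8]
force: [1.1, 5.7, -0.0]
grip_width: 0.0117
```

{"name": "carry_out", "arguments": {
  "translation": [
    [0,-0.06,0],
    [0,-0.12,0],
    [0,-0.18,0],
    [0,-0.25,0],
    [0,-0.25,0]
  ],
  "turn": [0,0,0,0,0],
  "gripper": [0,0,0,0,0]
}}

```text
time_s: 26.75
tool_pos: [0.5605, -0.1728, 0.0251]
tool_rot: [-180.0, -0.0, 0.8]
force: [2.0, 4.7, -1.7]
grip_width: 0.0113
```

{"name": "carry_out", "arguments": {
  "translation": [
    [0,-0.05,0.01],
    [0,-0.1,0.02],
    [0,-0.15,0.02],
    [0,-0.2,0.02],
    [0,-0.2,0.02]
  ],
  "turn": [0,0,0,0,0],
  "gripper": [0,0,0,0,0],
  "squeeze": 20
}}

```text
time_s: 27.38
tool_pos: [0.5603, -0.1718, 0.0251]
tool_rot: [179.9, -0.0, 0.7]
force: [0.2, 2.0, 1.7]
grip_width: 0.012
```

{"name": "carry_out", "arguments": {
  "translation": [
    [0,0,0],
    [0,0,0],
    [0,0,0],
    [0,0,0],
    [0,0,0]
  ],
  "turn": [0,0,0,0,0],
  "gripper": [0.2,0.3,0.45,0.6,0.6]
}}

```text
time_s: 28.0
tool_pos: [0.5603, -0.1709, 0.0248]
tool_rot: [180.0, 0.0, 0.8]
force: [-0.6, -0.1, 0.8]
grip_width: 0.0469
```

Run:
```python
from h import *
o=telemetry.get_obs();print(o['force'],o['tool_pos'],o['grip_width'])
w=read_camera('wrist')
cv2.imwrite('pics/w17.png',w[:,:,::-1])
```

```text
[-0.63414024 -0.08813061  0.78014189] [ 0.56025394 -0.17090875  0.02482601] 0.046898588942502525
```

View pics/w17.png

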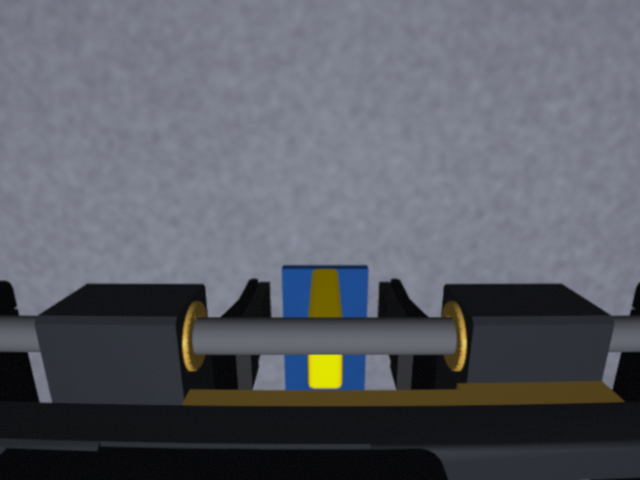

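The tab is free between the fingers and hasn't moved (yellow at (325,330)). Retreating up and away.

{"name": "carry_out", "arguments": {
  "translation": [
    [0,0,-1.5],
    [0,0,-4],
    [0,0,-8],
    [0,-3,-13],
    [0,-8,-17]
  ],
  "turn": [0,0,0,0,0],
  "gripper": [0.6,0.6,0.6,0.6,0.6]
}}

```text
time_s: 28.68
tool_pos: [0.5596, -0.0937, 0.1974]
tool_rot: [179.9, -0.2, 0.5]
force: [0.4, 0.6, -0.0]
grip_width: 0.0522
```

{"name": "carry_out", "arguments": {
  "translation": [
    [0,-5,0],
    [0,-10,0],
    [0,-15,0],
    [0,-15,0],
    [0,-15,0]
  ],
  "turn": [0,0,0,0,0],
  "gripper": [0.6,0.6,0.6,0.6,0.6]
}}

```text
time_s: 29.3
tool_pos: [0.5574, 0.0572, 0.1948]
tool_rot: [180.0, -0.1, 0.8]
force: [0.1, -0.2, 0.1]
grip_width: 0.0522
```

Run:
```python
from h import *
o=telemetry.get_obs();print(o['force'],o['tool_pos'])
t=get_calibration('top');ti=read_camera('top');si=read_camera('scene')
cv2.imwrite('pics/t18.png',ti[:,:,::-1]);cv2.imwrite('pics/s18.png',si[:,:,::-1])
m=mask(ti,(20,100,130),(35,255,255),(360,200,440,250));b,ce,s=blob(m);print('tab',onz(t,ce,.06),ce,s)
r=cv2.boxPoints(cv2.minAreaRect(max(cv2.findContours(b,0,1)[0],key=len)));print([onz(t,q,.06)[:2].round(4).tolist() for q in r])
m=mask(ti,(100,120,30),(125,255,255),(360,185,440,265));b,ce,s=blob(m);print('tongue',s)
for x in range(s[0]+4,s[0]+s[2]-1,4):
    y=np.where(b[:,x])[0];print(x,y[0],y[-1],onz(t,(x,(y[0]+y[-1])/2),.006)[:2].round(4))
```

```text
[ 0.05344974 -0.18977243  0.10535639] [0.55737624 0.0571858  0.1947838 ]
tab [ 0.55787122 -0.17204011  0.06      ] [390.42105263 227.89473684] [385 226  12   5  57]
[[0.5621, -0.1595], [0.5624, -0.1849], [0.5532, -0.185], [0.5528, -0.1595]]
tongue [383 222  41  16 499]
387 222 237 [ 0.5592 -0.1721]
391 223 237 [ 0.5581 -0.1818]
395 223 237 [ 0.5582 -0.1914]
399 223 237 [ 0.5584 -0.2011]
403 223 237 [ 0.5585 -0.2107]
407 223 237 [ 0.5586 -0.2204]
411 223 237 [ 0.5587 -0.2301]
415 223 237 [ 0.5589 -0.2397]
419 223 237 [ 0.559  -0.2494]
```

View pics/t18.png

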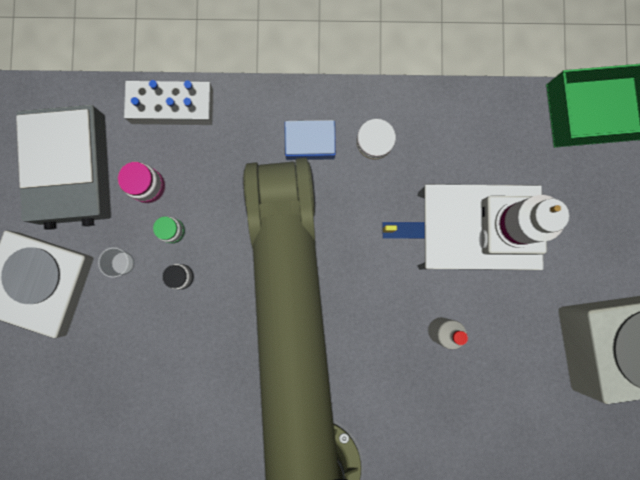

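View pics/s18.png

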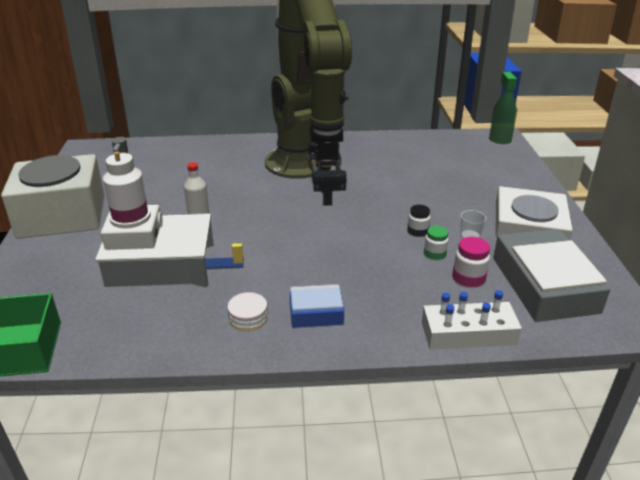

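Everything is in place: the tongue sticks straight out of the stand, the tab is at top (390,228), and the bystanders stand where they were. One more check: did the tray creep back when the jaws opened? I'll compare the tongue-end row in the wrist views saved before and after release.

```bash
python3 - <<'E'
import cv2,numpy as np
a=cv2.imread('pics/t16.png')[:, :300];b=cv2.imread('pics/w17.png')[150:450,180:480]
for n,i in (('pressed',a),('released',b)):
    d=i[90:140,:,0].astype(float)-i[90:140,:,2]
    p=d[:,112:122].mean(1); k=np.where(p>(p[:10].mean()+p[-8:].mean())/2)[0][0]
    h=(p[:10].mean()+p[-8:].mean())/2; print(n,240+k-1+(h-p[k-1])/(p[k]-p[k-1]))
E
python3 - <<'E'
from h import *
c=get_calibration('top');a=np.load('top0.npy');b=read_camera('top')
for n,roi in dict(green=(150,210,190,250),black=(155,255,200,295),box=(280,110,340,165),dishes=(350,110,400,165),bottle=(420,310,475,355),beaker=(95,240,135,280)).items():
    x0,y0,x1,y1=roi;s,_=cv2.phaseCorrelate(np.float32(cv2.cvtColor(a[y0:y1,x0:x1],7)),np.float32(cv2.cvtColor(b[y0:y1,x0:x1],7)));print(n,np.round(s,2))
E
```

```text
pressed 239.54849290780143
released 267.5252840909091
green [ 0.03 -0.1 ]
black [0.54 0.09]
box [0.03 0.03]
dishes [-0.05  0.02]
bottle [-0.03  0.42]
beaker [-0.21 -0.  ]
```

Run:
```python
import cv2,numpy as np
for n,f in (('pre-grip w9','pics/w9.png'),('released','pics/w17.png')):
    i=cv2.imread(f).astype(float)
    for c0,c1 in ((292,306),(350,362)):
        p=(i[:,c0:c1,0]-i[:,c0:c1,2]).mean(1)[240:290];h=(p[:10].mean()+p[35:45].mean())/2;k=np.where(p>h)[0][0]
        print(n,240+k-1+(h-p[k-1])/(p[k]-p[k-1]))
```

```text
pre-grip w9 266.483125
pre-grip w9 266.2746913580247
released 267.5232931726908
released 267.48976744186047
```

The tray's position after release corresponds to TCP y≈-0.1706, and first contact with the rubber was at about -0.170. So it is still against the buffer. Handing in.

```bash
python3 -c "
from cell import sign_off
print(sign_off())"
```

```text
the job is handed in; nothing more can be done
None
```

The jar is standing in the tray's collar and the tray is against the back stop, released. I handed the job in at about 29 s of the 69 s allowed; the sign-off gives no verdict.

**What I did:** I set the small magenta jar in the collar and let go. I then gripped the yellow tab, turned the tray about 10° to line it up with the stand, and slid it in. The force rose at the stop. I pushed to 18–20 N at the tool, which is about 15 N on the stop after roughly 4 N of drag, and held it for over half a second. I unloaded slowly to 2 N, opened the jaws and moved away.

**Last checks:**
- **Tray against the stop:** it is within about 1 mm of the point where I first felt contact, so it should still be on the buffer. The rough top-view reading put the tray about 0.5 mm short of contact, still inside the 2 mm limit. I couldn't read the pin directly.
- **Tray alignment:** the tongue is parallel to the stand's axis.
- **Jar:** it was centred in the collar and upright when last seen, just before it went under the deck. I couldn't see it after that.
- **Bystanders:** image shifts were 0.5 pixel or less, about 1 mm.
- **Robot:** it is clear of everything, with near-zero force.

**Checks that failed or were weak:**
- One image comparison failed because the fingers hid the tongue's edge; I used the view from before the grip instead.
- The drag, and so the 15 N on the stop, is an estimate. Measured drag varied from about 1 to 7 N with how hard the tool bore down on the tab. The rubber's compression, about 6 mm, agrees with 15 N.

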